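Open the push-and-turn cap of the cleaner bottle in the sink

ROBOT

A 6-joint arm with a two-finger parallel gripper is mounted at the origin on a cart in front of the work surface, level with it; the furniture and walls round the work are solid. World frame = base frame: x ahead of the robot, y to its left, z up, the work surface at z = 0. Lengths are in m, angles in degrees, forces in N, time in s.
With the tool pointing down it reaches from about 0.375 to 0.9 m from the base axis. Payload 3.1 kg.
Tool frame: the origin (TCP) lies at the very end of the fingers, on their centre line; the grasp point (between the pads) lies 19 mm behind it; z points along the fingers, y is the line along which they close (so a half turn about z gives the same grasp; the last joint's range is limited). The gripper opens to 87 mm and grips with 3 to 60 N. Pads are 19 mm wide; open, the fingers measure 117 mm over their backs; the gripper's body (75 mm by 190 mm) begins 51 mm behind the grasp point.
Start: joints at [59.502, 30.224, 82.088, -0, 67.689, -10.227], TCP at [0.216, 0.586, 0.223] pointing down, gripper open.
Joint ranges: [-176.69, 176.69], [-43.24, 126.21], [12.49, 139.97], [-82, 262], [0, 151.66], [-163.58, 163.58]. Speed limits (degrees/s): [159.86, 159.86, 180, 180, 180, 180].

INTERFACE

Orientations are given as a 3x3 rotation matrix whose columns are the frame's x, y, z axes.
In Python, from rig import readout, cams, bot gives the robot as it stands.
- The arm moves only by the shell command python3 -m inch 'ROWS'. ROWS is JSON, a list of rows, each a list of 5 numbers: the shift along the world's x, y, z in cm, then the turn about the world's z in degrees, then the finger opening in cm, from 0 to 8.7. In form: [[dx, dy, dz, twist, fingers], ...]. A call has 1 to 10 rows; each row is the pose to reach, as a shift and turn from the pose commanded when the call began; what a row does not reach only later rows make up. A row lasts 1/12 s, in which the tool goes at most 41.7 mm and 7.16 degrees, less where a joint would pass 70% of its speed; a pose out of reach is approached as far as the arm can. A call with a gripper value outside its range is refused whole. The fingers move at their own pace and stop on an object; the grip force is fixed at half the most. Time passes only in rows, so rows that repeat a pose let the fingers close. It gives the time, the measured TCP pose, the force, the opening and the grip force at its end, in the units of the state.
- readout.read_state(): the state, without advancing time (a new reading comes with each control period).
- cams.capture(name): name is "side" or "top"; returns a dict with "image" (420x560x3 uint8, blue, green, red), "intrinsics" (3x3 intrinsics, pixels), "xyz" and "rotation" of the camera in the world. Camera axes: x right, y down, z forward; pixel columns grow to the right and rows downward; lengths in m; the calibration is good to about 2 mm. A picture is of the moment at which its call begins. There is no depth.
- bot.hand_in(): hands the job in; it is judged then, once.
The state is a dict: "time_s": time; "joint_positions": joint angles; "qvel": joint speeds; "tau": joint torques, N m; "position": TCP position; "tcp_rot": TCP orientation; "force": force on the tool from outside, world axes, zero at the start; "moment": the same for the moment, N m; "opening": opening from 0.0 (shut) to 1.0 (fully open); "grasp_force": force on a finger pad.
Only numpy, scipy, OpenCV 4.12 (cv2) and the standard library are available. Lean on these libraries where they do the work, as an engineer would, in place of code of your own. Each camera call takes 0.05 s, during which the arm holds its last target. There are 200 camera calls.

TASK

Open the taller of the two white cleaner bottles in the sink, the one held in the square steel holder: push its safety cap down against its spring, keep it pushed while you twist it anticlockwise (seen from above) until it is free of its catches, then lift it off without ever forcing it against them. Finish still holding the cap in the gripper, upright and still, at least 5 cm above where it sat and straight over the bottle's mouth; do not put it down or let go. Leave the short bottle, the pepper shaker and the spoon rest in the sink where they are.

Things in the scene. Friction and masses are not known exactly. Their poses are not given: they have to be found in the camera images.
- tall_bottle: White square bottle, 84 x 84 mm, held fast in a 100 x 100 mm steel holder stuck to the sink floor (cannot move). Origin: centre of its underside on the sink floor (z = 0); z up, through the mouth and the cap's axis. Shoulder ends 115 mm up, neck rim 147 mm up. Two lugs in the cap sit under catches on the neck; unpressed, it turns only a few degrees and cannot be lifted; over 1.5 N m breaks it.
- safety_cap: Grey ribbed cap of the tall bottle, 56 mm in diameter, loose, about 60 g. Origin: centre of its skirt's underside, 131 mm above the bottle's origin when seated; z up. Hollow skirt with disc, 32 mm high in all. As it starts, its x axis lies along the bottle's x axis. Anticlockwise from above, it is free to lift when turned 45 to 130 degrees (aim at 75 to 90); clockwise is blocked.
- cap_grip (a point): Centre of the top of the cap's grip bar, on the cap's axis, 54 mm above the cap's origin; axes as the cap's. The bar stands upright on the disc: 46 mm long along the cap's x axis, 12 mm thick (y), 22 mm high. Grip it from above across its 12 mm.
- seal (a joint): Sprung grey seal in the bottle's mouth that pushes the cap up: how far it is pushed down, in m. 0 with the cap seated and untouched; 0.0065 or more lets the cap turn, about 0.008 (8 N) is a good push, it bottoms at about 0.011; -0.002 with the cap off.
- short_bottle: Shorter white square bottle of the same make with the same kind of cap screwed tight, 84 x 84 mm, 120 mm high over all, loose, 0.45 kg, no holder. Origin: centre of its underside; z up. To be left alone.
- pepper: Steel and glass pepper shaker, 44 mm in diameter, 89 mm high, standing loose in the sink. Origin: centre of its underside. To be left alone.
- spoon_rest: Small boat-shaped dish, 38 x 68 x 16 mm, loose in the sink. Origin: centre of its underside. To be left alone.
There are look-alikes about, which are no part of the job. There is more than one size of the safety_cap; the one meant has the size given above.

How it is judged (in metres and radians):
On the way, in this order (a step that is already met when the one before it is completed fails the run):
1. the cap is pressed at least 5 mm down, not yet turned (z of safety_cap in the frame of tall_bottle below 0.126 m and angle between the x axis of safety_cap and the x axis of tall_bottle, either way round below 0.3 rad), for 0.05 s.
2. the cap, still on the neck, is turned past its catches (z of safety_cap in the frame of tall_bottle below 0.135 m and horizontal distance between safety_cap and tall_bottle below 0.006 m and angle between the x axis of safety_cap and the x axis of tall_bottle, either way round above 0.7 rad), for 0.05 s.
At the end, for the whole second after the job is handed in: The cap is gripped by the fingers, still (under 3 cm/s), upright within 17 degrees, at least 45 mm above its seated height and within 40 mm of the bottle's axis, touching the bottle no more; the short bottle, pepper shaker and spoon rest are within 20 mm of where they stood (z of safety_cap in the frame of tall_bottle above 0.176 m and horizontal distance between safety_cap and tall_bottle below 0.04 m and angle between safety_cap's own z axis and vertical below 0.3 rad and linear speed of safety_cap below 0.03 m/s and contact force between the fingers and safety_cap above 1 N and contact force between safety_cap and tall_bottle below 0.1 N and distance of each of short_bottle, pepper, spoon_rest from where it was at the start of the episode below 0.02 m); the arm keeps its last pose, push and grip.
It fails at once if the cap is forced brutally against its catches (contact force between safety_cap and tall_bottle above 150 N).
It fails at once if the short bottle is pushed away or tipped (distance of short_bottle from where it was at the start of the episode above 0.02 m or angle between short_bottle's own z axis and vertical above 0.3 rad).
It fails at once if the pepper shaker or the spoon rest is knocked away or over (distance of any of pepper, spoon_rest from where it was at the start of the episode above 0.02 m or angle between pepper's own z axis and vertical above 0.3 rad).
It also fails if it takes over 38 s, if anything falls off the work surface, if the arm or the gripper's body presses on something with over 40 N, if the wrist force passes 120 N, or if a joint passes its speed limit or range.

## Working session

There is one attempt and no reset: what is moved stays moved. The work goes in short steps, Python scripts to look and compute and a shell command to move; the robot and the scene stay as the last step left them, time stands still between calls to the robot, and variables do not carry over. Pictures are saved under pics/ and viewed, at most 10 in all, crops included, and the job is handed in when it is done.

```bash
mkdir -p pics; ls; python3 - <<'E'
from rig import readout,cams
import cv2,numpy as np
s=readout.read_state();print(s)
for n in("top","side"):
    c=cams.capture(n);cv2.imwrite(f"pics/{n}0.png",c["image"]);print(n,c["intrinsics"],c["xyz"],c["rotation"])
E
```

```text
pics
{'time_s': 0.0, 'joint_positions': array([ 5.95025523e+01,  3.02769828e+01,  8.21574103e+01, -3.02122659e-04,
        6.76875470e+01, -1.02255065e+01]), 'qvel': array([0.03033906, 0.03922293, 0.001076  , 0.02882043, 0.03562516,
       0.00046721]), 'tau': array([-3.42121184e-04, -4.40042710e+01, -1.76586270e+01,  6.32057455e-02,
        5.82701562e-02, -1.84221763e-04]), 'position': array([0.21612519, 0.58566143, 0.2215872 ]), 'tcp_rot': array([[-9.38059217e-01,  3.46473299e-01, -1.07588610e-03],
       [ 3.46474769e-01,  9.38057494e-01, -1.83629049e-03],
       [ 3.73017392e-04, -2.09531660e-03, -9.99997735e-01]]), 'force': array([-0.27096384,  0.38514361,  0.66466506]), 'moment': array([-0.04518542, -0.04581632, -0.00779452]), 'grasp_force': 0.0, 'opening': 0.9981002146630303}
top [[520.55931444   0.         275.43169093]
 [  0.         520.55931444 212.43883831]
 [  0.           0.           1.        ]] [ 0.40551195 -0.10635429  1.00807803] [[ 0.02219672 -0.98120403  0.19169235]
 [-0.99954081 -0.02573619 -0.015994  ]
 [ 0.02062681 -0.19124932 -0.98132473]]
side [[421.72539486   0.         268.36243866]
 [  0.         421.72539486 208.82464469]
 [  0.           0.           1.        ]] [-0.10644305 -0.15692449  0.63708909] [[ 0.06143383 -0.60551364  0.79346022]
 [-0.9981082  -0.03920471  0.04736043]
 [ 0.00242999 -0.79486868 -0.60677663]]
```

View pics/top0.png

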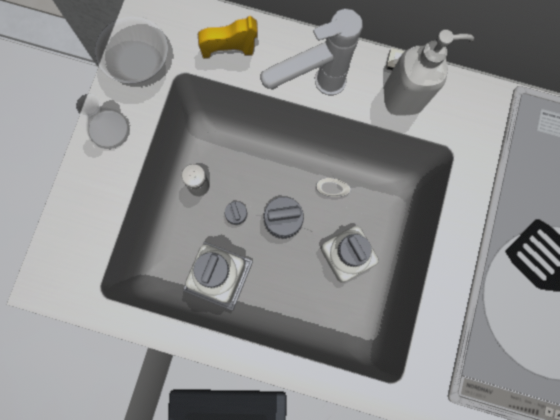

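View pics/side0.png

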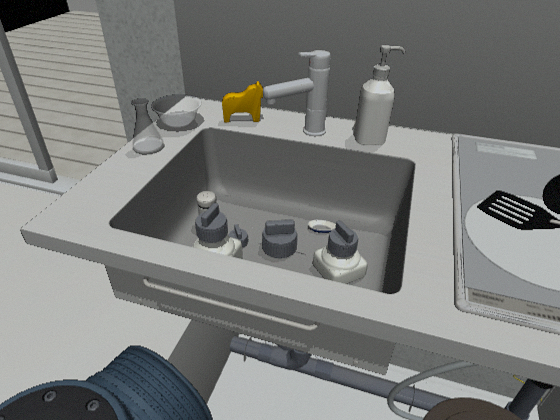

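Top view: two bottles, at (213,272) with a steel frame round it and at (350,250) bare. Two loose caps lie on the floor at (284,215) and (236,212). The one at (213,272) stands in the square holder, so it fits the description. I'll confirm with enlarged crops.

```bash
python3 - <<'E'
import cv2,numpy as np
a=cv2.imread("pics/top0.png")[225:325,165:265];b=cv2.imread("pics/side0.png")[185:285,170:270]
f=lambda i:cv2.resize(i,(400,400),interpolation=cv2.INTER_CUBIC)
cv2.imwrite("pics/crop0.png",np.hstack([f(a),f(b)]))
E
```

```text
(no output)
```

View pics/crop0.png

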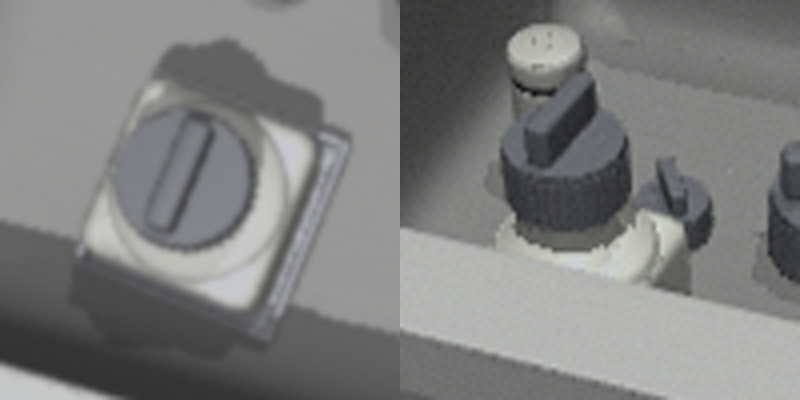

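The crops confirm it. The cap on the left bottle stands on a neck inside the square steel frame, with its bar running along crop (187,118)–(162,228) in the top view. I'll triangulate the bar's top face corners from both views.

```bash
cat > h.py <<'E'
import numpy as np
from rig import cams,readout
C={n:cams.capture(n) for n in("top","side")}
def ray(n,u,v):
    c=C[n];d=np.array(c["rotation"])@np.linalg.solve(c["intrinsics"],[u,v,1.]);return np.array(c["xyz"]),d/np.linalg.norm(d)
def tri(p,q):
    (a,d),(b,e)=ray("top",*p),ray("side",*q)
    s,t=np.linalg.lstsq(np.c_[d,-e],b-a,rcond=None)[0]
    return (a+s*d+b+t*e)/2,np.linalg.norm(a+s*d-b-t*e)
def plane(n,p,z):
    a,d=ray(n,*p);return a+d*(z-a[2])/d[2]
E
python3 - <<'E'
from h import *
np.set_printoptions(precision=4,suppress=True)
T=lambda x,y:((x+.5)/4-.5+165,(y+.5)/4-.5+225)
S=lambda x,y:((x-400+.5)/4-.5+170,(y+.5)/4-.5+185)
far=tri(T(202,119),S(590,76));near=tri(T(161,228),S(539,132));c=tri(T(182,174),S(564,104))
print(far,near,c)
d=far[0]-near[0];print("len",np.linalg.norm(d),"ang",np.degrees(np.arctan2(d[1],d[0])))
z=c[0][2]
for n,f,a in(("top",T,[(190,118),(215,122),(175,230),(148,226)]),("side",S,[(583,72),(597,80),(550,137),(527,127)])):
    P=np.array([plane(n,f(*p),z) for p in a]);print(n,P.mean(0));e=(P[0]+P[1]-P[2]-P[3])/2;print(np.linalg.norm(e),np.degrees(np.arctan2(e[1],e[0])))
# sink floor from holder/short; rim pts
print("pepper base?",plane("top",(198,190),z-.185),"short cap",plane("top",(352,248),z-.065),"tallfloor",z-.185)
# white neck ring edges / bottle edge orientation at shoulder z
for a,b in(((150,82),(85,240)),((85,240),(250,300)),((150,82),(315,145))):
    e=plane("top",T(*a),z-.08)-plane("top",T(*b),z-.08);print(np.linalg.norm(e),np.degrees(np.arctan2(e[1],e[0])))
s=readout.read_state();R=s["tcp_rot"];print("tool y ang",np.degrees(np.arctan2(R[1,1],R[0,1])),s["position"])
E
```

```text
(array([ 0.4966, -0.027 ,  0.1831]), np.float64(0.0027260772712640476)) (array([ 0.4532, -0.0125,  0.1846]), np.float64(0.0016172467641558583)) (array([ 0.4745, -0.0196,  0.1838]), np.float64(0.0015892645394018849))
len 0.04580719474578342 ang -18.4996503133029
top [ 0.4745 -0.0189  0.1838]
0.04511551756299873 -18.28906255830619
side [ 0.475  -0.0207  0.1838]
0.04441051144362116 -20.792009349163454
pepper base? [ 0.644   0.032  -0.0012] short cap [ 0.5203 -0.2542  0.1188] tallfloor -0.0012290525225932825
0.07313464944573218 -19.553493552515608
0.07557277789362819 71.64862050388422
0.07717900926753657 70.5304466571932
tool y ang 69.73082463708901 [0.2163 0.5859 0.2219]
```

Heights fit: the bar top is at 0.184 m against the expected 0.185 m, and its length is 46 mm. The sink floor is z≈0. The bar lies at (0.4745,-0.0195), pointing −19°. Before moving I'll check the rim height, because the gripper body is wide.

```bash
python3 - <<'E'
from h import *
np.set_printoptions(precision=3,suppress=True)
for p,q in(((183,75),(208,128)),((105,292),(113,220)),((452,150),(413,162)),((400,382),(387,293))): print(tri(p,q))
E
python3 -m inch '[[0,0,3,0,5],[5,-12,3,1.3,5],[10,-24,3,1.3,5],[15,-36,3,1.3,5],[20,-48,3,1.3,5],[20,-48,3,1.3,5],[20,-48,3,1.3,5],[20,-48,3,1.3,5],[20,-48,3,1.3,5],[20,-48,3,1.3,5]]'
```

```text
(array([0.802, 0.043, 0.178]), np.float64(0.0005003000035463234))
(array([0.434, 0.141, 0.187]), np.float64(0.002210155164233499))
(array([ 0.684, -0.416,  0.173]), np.float64(0.002002937078458766))
(array([ 0.308, -0.309,  0.179]), np.float64(0.014727576675390437))
time_s: 1.13
position: [0.3611, 0.2384, 0.2528]
tcp_rot: [[-0.946, 0.325, 0.001], [0.325, 0.946, 0.0], [-0.001, 0.0, -1.0]]
force: [1.3, 0.4, 0.2]
opening: 0.578
grasp_force: 0.0
```

```bash
python3 -m inch '[[11.3,-25.8,0,0,5],[11.3,-25.8,0,0,5],[11.3,-25.8,0,0,5],[11.3,-25.8,0,0,5],[11.3,-25.8,0,0,5],[11.3,-25.8,0,0,5],[11.3,-25.8,0,0,5],[11.3,-25.8,0,0,5],[11.3,-25.8,0,0,5],[11.3,-25.8,0,0,5]]'; python3 - <<'E'
from h import *
import cv2
np.set_printoptions(precision=4,suppress=True)
s=readout.read_state();R=s["tcp_rot"];print("tool y ang",np.degrees(np.arctan2(R[1,1],R[0,1])),s["position"],s["joint_positions"])
f=lambda i:cv2.resize(i,(400,400),interpolation=cv2.INTER_CUBIC)
cv2.imwrite("pics/c1.png",np.hstack([f(C["top"]["image"][205:305,165:265]),f(C["side"]["image"][155:255,165:265])]))
E
```

```text
time_s: 1.97
position: [0.4729, -0.0174, 0.2523]
tcp_rot: [[-0.946, 0.326, -0.001], [0.326, 0.946, 0.001], [0.002, 0.0, -1.0]]
force: [-0.1, -0.0, 0.5]
opening: 0.578
grasp_force: 0.0
tool y ang 71.11407483541508 [ 0.4727 -0.0165  0.2524] [-15.5878  16.2233 101.0503   0.0189  62.7977 -86.7105]
```

View pics/c1.png

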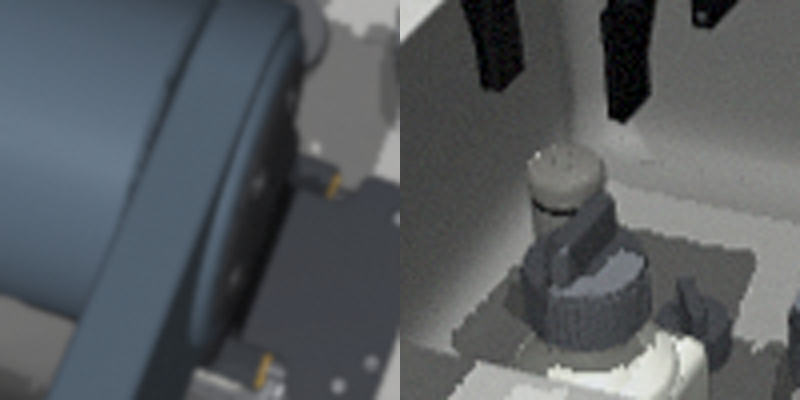

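The picture shows the fingertips at crop (500,92) and (623,122), straddling the bar from above. Joint 6 at −87° leaves too little room for a +80° twist, so I'll take a half turn first; the grasp is the same.

```bash
python3 -m inch '[[0,0,0,-70,5],[0,0,0,-70,5],[0,0,0,-70,5],[0,0,0,-70,5],[0,0,0,-70,5],[0,0,0,-70,5],[0,0,0,-70,5],[0,0,0,-70,5],[0,0,0,-70,5],[0,0,0,-70,5]]'|head -2
python3 -m inch '[[0,0,0,-70,5],[0,0,0,-70,5],[0,0,0,-70,5],[0,0,0,-70,5],[0,0,0,-70,5],[0,0,0,-70,5],[0,0,0,-70,5],[0,0,0,-70,5],[0,0,0,-70,5],[0,0,0,-70,5]]'|head -2
python3 -m inch '[[0,0,0,-40,5],[0,0,0,-40,5],[0,0,0,-40,5],[0,0,0,-40,5],[0,0,0,-40,5],[0,0,0,-40,5],[0,0,0,-40,5],[0,0,0,-40,5]]'
python3 - <<'E'
from h import *
import cv2
np.set_printoptions(precision=4,suppress=True)
s=readout.read_state();R=s["tcp_rot"];print("tool y ang",np.degrees(np.arctan2(R[1,1],R[0,1])),s["position"],s["joint_positions"])
f=lambda i:cv2.resize(i,(400,400),interpolation=cv2.INTER_CUBIC)
cv2.imwrite("pics/c2.png",np.hstack([f(C["top"]["image"][205:305,165:265]),f(C["side"]["image"][155:255,165:265])]))
E
```

```text
time_s: 2.9
position: [0.473, -0.0161, 0.2526]
time_s: 3.73
position: [0.473, -0.0161, 0.2526]
time_s: 4.4
position: [0.4732, -0.0166, 0.2527]
tcp_rot: [[0.947, -0.321, -0.0], [-0.321, -0.947, 0.0], [-0.0, -0.0, -1.0]]
force: [-0.6, -0.2, -1.0]
opening: 0.576
grasp_force: 0.0
tool y ang -108.80488302541417 [ 0.4734 -0.0171  0.2526] [-15.6196  16.2409 100.9819   0.0041  62.7831  93.1834]
```

```bash
python3 -m inch '[[0.1,-0.3,-1,0,4],[0.1,-0.3,-3,0,4],[0.1,-0.3,-5,0,4],[0.1,-0.3,-5.8,0,4],[0.1,-0.3,-5.8,0,4],[0.1,-0.3,-5.8,0,4]]'
python3 - <<'E'
from h import *
import cv2
f=lambda i:cv2.resize(i,(400,400),interpolation=cv2.INTER_CUBIC)
cv2.imwrite("pics/c3.png",np.hstack([f(C["top"]["image"][205:305,165:265]),f(C["side"]["image"][155:255,165:265])]))
E
```

```text
time_s: 5.0
position: [0.4748, -0.0208, 0.1946]
tcp_rot: [[0.946, -0.325, -0.001], [-0.325, -0.946, 0.0], [-0.001, -0.0, -1.0]]
force: [0.0, -0.1, 1.1]
opening: 0.465
grasp_force: 0.0
```

View pics/c3.png

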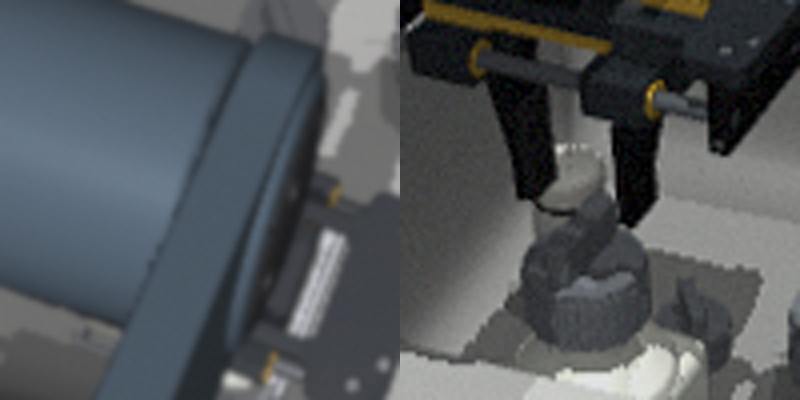

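The tips straddle the bar, with the left finger at crop (535,195) and the right at (637,215). I'll descend to just above the disc.

```bash
python3 -m inch '[[0,0.05,-1,0,4],[0,0.05,-2,0,4],[0,0.05,-2.7,0,4],[0,0.05,-2.8,0,4],[0,0.05,-2.8,0,4]]'; python3 -m inch '[[0,0,0,0,1],[0,0,0,0,1],[0,0,0,0,0.8],[0,0,0,0,0.5],[0,0,0,0,0.5],[0,0,0,0,0.5],[0,0,0,0,0.5],[0,0,0,0,0.5]]'
```

```text
time_s: 5.52
position: [0.4749, -0.0204, 0.1667]
tcp_rot: [[0.946, -0.325, 0.0], [-0.325, -0.946, -0.0], [0.0, 0.0, -1.0]]
force: [-0.2, 0.5, 0.2]
opening: 0.459
grasp_force: 0.0
time_s: 6.18
position: [0.4753, -0.0196, 0.1669]
tcp_rot: [[0.945, -0.326, 0.001], [-0.326, -0.945, 0.002], [0.001, -0.002, -1.0]]
force: [1.9, 5.2, 3.9]
opening: 0.136
grasp_force: 30.0
```

The bar is gripped (11.8 mm, 30 N). Now I'll press gradually.

```bash
python3 -m inch '[[0,0.05,-0.2,0,0.5],[0,0.05,-0.4,0,0.5],[0,0.05,-0.6,0,0.5],[0,0.05,-0.7,0,0.5],[0,0.05,-0.8,0,0.5],[0,0.05,-0.8,0,0.5],[0,0.05,-0.8,0,0.5]]'
```

```text
time_s: 6.77
position: [0.4753, -0.0195, 0.1592]
tcp_rot: [[0.946, -0.325, 0.001], [-0.325, -0.946, 0.0], [0.001, -0.001, -1.0]]
force: [0.5, 3.3, 6.1]
opening: 0.137
grasp_force: 29.9
```

```bash
python3 -m inch '[[0,0,-0.05,0,0.5],[0,0,-0.1,0,0.5],[0,0,-0.1,0,0.5],[0,0,-0.1,0,0.5]]' | egrep 'posi|force'; python3 -m inch '[[0,0,0,0,0.5],[0,0,0,0,0.5]]'| egrep 'posi|force'
python3 - <<'E'
from h import *
import cv2
f=lambda i:cv2.resize(i,(400,400),interpolation=cv2.INTER_CUBIC)
cv2.imwrite("pics/c4.png",np.hstack([f(cv2.imread("pics/side0.png")[185:285,165:265]),f(C["side"]["image"][185:285,165:265])]))
E
```

```text
position: [0.4753, -0.0195, 0.1584]
force: [0.4, 3.9, 7.1]
grasp_force: 29.9
position: [0.4753, -0.0195, 0.1584]
force: [0.5, 4.1, 6.4]
grasp_force: 29.9
```

View pics/c4.png

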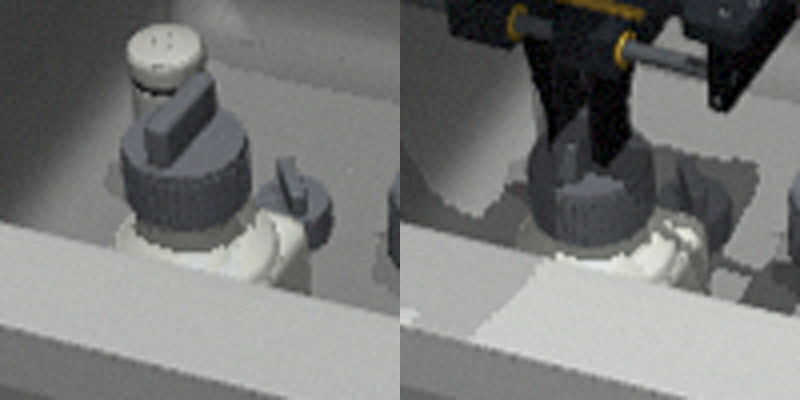

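The skirt's underside dropped from about row 225 to 240 in the crop, which is roughly 8 mm, so the cap is pressed. Next is a slow twist while I watch the moment.

```bash
S='from rig import readout as r;s=r.read_state();print("M",s["moment"],s["joint_positions"][5])'
python3 -m inch '[[0,0,0,2,0.5],[0,0,0,4,0.5],[0,0,0,7,0.5],[0,0,0,10,0.5],[0,0,0,13,0.5],[0,0,0,16,0.5],[0,0,0,16,0.5]]'; python3 -c "$S"
```

```text
time_s: 7.95
position: [0.4749, -0.02, 0.1582]
tcp_rot: [[0.999, -0.049, 0.001], [-0.049, -0.999, -0.001], [0.001, 0.001, -1.0]]
force: [-0.5, 2.0, 6.7]
opening: 0.137
grasp_force: 29.9
M [ 0.40369779  0.25529263 -0.00603698] 76.95596122528762
```

Almost no twisting moment, so the catches are clear. I'll carry on to 82° in all.

```bash
S='from rig import readout as r;s=r.read_state();print("M",s["moment"],s["joint_positions"][5])'
python3 -m inch '[[0,0,0,4,0.5],[0,0,0,8,0.5],[0,0,0,12,0.5],[0,0,0,16,0.5],[0,0,0,20,0.5],[0,0,0,24,0.5],[0,0,0,28,0.5],[0,0,0,32,0.5],[0,0,0,36,0.5],[0,0,0,36,0.5]]'|egrep 'posi|force'; python3 -c "$S"
python3 -m inch '[[0,0,0,4,0.5],[0,0,0,8,0.5],[0,0,0,12,0.5],[0,0,0,16,0.5],[0,0,0,20,0.5],[0,0,0,24,0.5],[0,0,0,28,0.5],[0,0,0,30,0.5],[0,0,0,30,0.5],[0,0,0,30,0.5]]'; python3 -c "$S"
python3 - <<'E'
from h import *
import cv2
f=lambda i:cv2.resize(i,(400,400),interpolation=cv2.INTER_CUBIC)
cv2.imwrite("pics/c5.png",f(C["side"]["image"][185:285,165:265]))
E
```

```text
position: [0.4753, -0.0188, 0.1583]
force: [0.9, 6.7, 7.1]
grasp_force: 29.9
M [ 1.17106271 -0.04453918 -0.02638126] 40.928190061964166
time_s: 9.62
position: [0.4749, -0.0178, 0.1582]
tcp_rot: [[0.455, 0.89, 0.001], [0.89, -0.455, 0.004], [0.004, -0.001, -1.0]]
force: [-0.4, 9.9, 7.6]
opening: 0.134
grasp_force: 29.9
M [ 1.83437123 -0.10375884 -0.00866567] 11.062651027442875
```

View pics/c5.png

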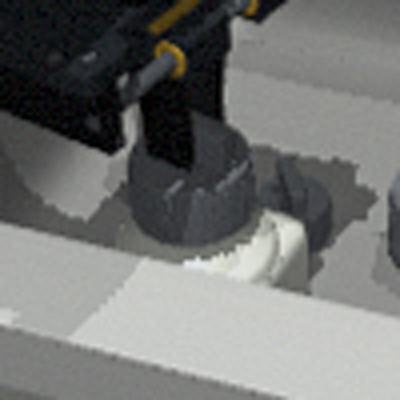

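The cap is still pressed, and the pads lie flat on the bar (11.7 mm) after 82° of turn. I'll relieve the sideways force by shifting about 2 mm in +y, then lift gently.

```bash
S='from rig import readout as r;s=r.read_state();print("M",s["moment"])'
python3 -m inch '[[0,0.1,0,0,0.5],[0,0.2,0,0,0.5],[0,0.2,0,0,0.5]]'|egrep 'posi|force'; python3 -c "$S"
python3 -m inch '[[0,0,0.2,0,0.5],[0,0,0.4,0,0.5],[0,0,0.6,0,0.5],[0,0,0.8,0,0.5],[0,0,1.0,0,0.5],[0,0,1.2,0,0.5],[0,0,1.4,0,0.5],[0,0,1.4,0,0.5]]'; python3 -c "$S"
```

```text
position: [0.475, -0.0174, 0.1584]
force: [-0.3, 3.6, 7.0]
grasp_force: 29.9
M [ 0.74107966  0.12524505 -0.01939584]
time_s: 10.63
position: [0.4747, -0.0175, 0.1714]
tcp_rot: [[0.454, 0.891, -0.0], [0.891, -0.454, 0.001], [0.001, -0.001, -1.0]]
force: [1.5, 4.6, -1.1]
opening: 0.137
grasp_force: 29.9
M [ 0.87947136 -0.25663004  0.06323607]
```

It is free: only −1 N vertical, about the cap's own weight. I'll lift on.

```bash
python3 -m inch '[[0,0.05,0.5,0,0.5],[0,0.1,1,0,0.5],[0,0.1,1.5,0,0.5],[0,0.1,2.2,0,0.5],[0,0.1,3.2,0,0.5],[0,0.1,4.2,0,0.5],[0,0.1,5.2,0,0.5],[0,0.1,6.2,0,0.5],[0,0.1,6.7,0,0.5],[0,0.1,7,0,0.5]]'
python3 -m inch '[[0,0,0,0,0.5],[0,0,0,0,0.5],[0,0,0,0,0.5],[0,0,0,0,0.5],[0,0,0,0,0.5],[0,0,0,0,0.5]]'
python3 - <<'E'
from h import *
import cv2
cv2.imwrite("pics/s6.png",C["side"]["image"])
E
```

```text
time_s: 11.47
position: [0.475, -0.0175, 0.2427]
tcp_rot: [[0.453, 0.891, 0.001], [0.891, -0.453, -0.001], [-0.001, 0.002, -1.0]]
force: [-0.0, -1.1, -0.7]
opening: 0.136
grasp_force: 29.9
time_s: 11.97
position: [0.4745, -0.0168, 0.2412]
tcp_rot: [[0.454, 0.891, -0.001], [0.891, -0.454, 0.0], [-0.0, -0.001, -1.0]]
force: [-0.6, 0.3, -1.7]
opening: 0.134
grasp_force: 29.9
```

View pics/s6.png

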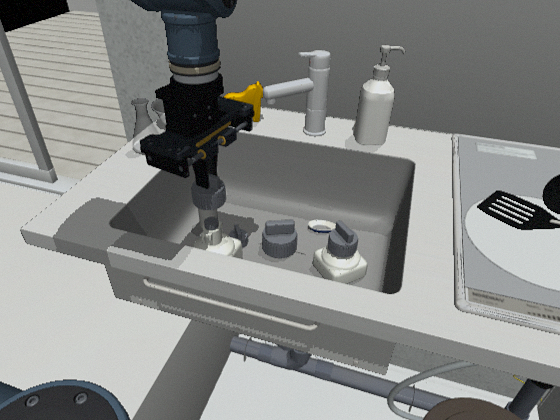

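The cap hangs upright in the gripper at (210,193), about 74 mm above its seat. The open neck is straight below at (212,238), and the other things stand where they were.

```bash
python3 -c "from rig import bot;print(bot.hand_in())"
```

```text
the job is handed in; nothing more can be done
None
```

I handed the job in with the cap off the tall bottle and held in the gripper, upright and still, about 74 mm above its seat and straight over the mouth; hand-in returned no verdict.

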